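Hold open the tool cage that stores the flanged hub

TASK

One of the two wire cages on the bench stores the flanged hub (a wide disc with a boss), the other an open sleeve: hold open the one with the hub so that a colleague can take it out, and leave the other cage and the things lying about alone. Squeeze its rear catch fully together first, then its front catch, then swing its gate by the post past the half-way detent until it stands square to the cage's front or a little beyond. The gate springs back if let go, so finish while still holding it wide open with the gripper.

Things in the scene. Friction and masses are not known exactly. Their poses are not given: they have to be found in the camera images.
- hub: Plain steel flanged hub, loose, standing in one of the two cages (which one changes): disc 96 mm across and 14 mm thick with a boss 36 mm across on top, 45 mm tall overall. Origin: centre of its underside.
- sleeve: Plain steel sleeve (open tube), loose, standing in the other cage: 48 mm outside, 36 mm bore, 75 mm tall. Origin: centre of its underside.
- cage_left: Wire cage on the left (+y) side, fixed; origin on its underside, front (towards the robot) is its -x. In its own frame (mm) it spans x -110 to 140, y -110 to 110, z 0 to 160. A flat deck, top at z 160, covers x -110 to 15 and carries two catches; behind it the top is open but for 2 wires, over a dark mat. Its -x face is closed by the gate.
- cage_left_hinge (a point): On the vertical hinge line of the gate of cage_left, on the underside: x -118, y +100 mm in the cage's frame. The shut gate (wire frame, 12 mm thick, z 12 to 150) runs from here along -y to its free edge 197 mm away. The detent's fixed bracket overhangs it near the hinge (cage frame x -172 to -80, y +50 to +80, up to z 180).
- cage_left_rear_mid (a point): Middle between the two upright jaws of the rear catch of cage_left: cage frame x -35, y +45, z 180 mm; fixed to the cage. The jaws face each other along the cage's x; each is 10 mm thick (x), 30 mm wide (y), 38 mm tall on the deck (top z 198); 50 mm over both before squeezing, 26 mm after.
- cage_left_rear (a joint): Rear catch of cage_left: travel of each jaw towards the other, 0 (as found) to 0.012 m (fully squeezed). The jaws are geared together, take about 5 N and stay where left. Until squeezed beyond about 0.008 its pin blocks the front catch.
- cage_left_front_mid (a point): Middle between the two upright jaws of the front catch of cage_left, near the gate's free edge: cage frame x -65, y -60, z 180 mm; fixed to the cage. The jaws face each other along the cage's y; each is 10 mm thick (y), 30 mm deep (x), top z 198; 50 mm over both before squeezing, 26 mm after.
- cage_left_front (a joint): Front catch of cage_left: travel of each jaw towards the other, 0 to 0.012 m (fully squeezed); geared jaws, about 5 N, they stay where left. It carries the hook over the gate's free edge, which clears the edge beyond about 0.008.
- cage_left_handle (a point): Handle of the gate of cage_left: upright round steel post, 16 mm in diameter, on the gate's top rail 135 mm from the hinge line, from z 150 to z 222; this point is on its axis at z 205 and moves with the gate. At gate angle a it is, in the cage's frame (mm), at x -118 - 135 sin a, y +100 - 135 cos a.
- cage_left_gate (a joint): Angle of the gate of cage_left, rad: 0 shut, 1.57 square to the front, stop at 1.9; it swings out towards the robot, then to +y. A spring pulls it shut (3 N at the handle half-way, 5 N wide open). The detent's bump, at about 0.8, takes about 10 N at the handle; let go beyond it, the gate drops back to about 1.
- cage_right: Wire cage on the right (-y) side, fixed; origin on its underside, front (towards the robot) is its -x. In its own frame (mm) it spans x -110 to 140, y -110 to 110, z 0 to 160. A flat deck, top at z 160, covers x -110 to 15 and carries two catches; behind it the top is open but for 2 wires, over a dark mat. Its -x face is closed by the gate.
- cage_right_hinge (a point): On the vertical hinge line of the gate of cage_right, on the underside: x -118, y -100 mm in the cage's frame. The shut gate (wire frame, 12 mm thick, z 12 to 150) runs from here along +y to its free edge 197 mm away. The detent's fixed bracket overhangs it near the hinge (cage frame x -172 to -80, y -50 to -80, up to z 180).
- cage_right_rear_mid (a point): Middle between the two upright jaws of the rear catch of cage_right: cage frame x -35, y -45, z 180 mm; fixed to the cage. The jaws face each other along the cage's x; each is 10 mm thick (x), 30 mm wide (y), 38 mm tall on the deck (top z 198); 50 mm over both before squeezing, 26 mm after.
- cage_right_rear (a joint): Rear catch of cage_right: travel of each jaw towards the other, 0 (as found) to 0.012 m (fully squeezed). The jaws are geared together, take about 5 N and stay where left. Until squeezed beyond about 0.008 its pin blocks the front catch.
- cage_right_front_mid (a point): Middle between the two upright jaws of the front catch of cage_right, near the gate's free edge: cage frame x -65, y +60, z 180 mm; fixed to the cage. The jaws face each other along the cage's y; each is 10 mm thick (y), 30 mm deep (x), top z 198; 50 mm over both before squeezing, 26 mm after.
- cage_right_front (a joint): Front catch of cage_right: travel of each jaw towards the other, 0 to 0.012 m (fully squeezed); geared jaws, about 5 N, they stay where left. It carries the hook over the gate's free edge, which clears the edge beyond about 0.008.
- cage_right_handle (a point): Handle of the gate of cage_right: upright round steel post, 16 mm in diameter, on the gate's top rail 135 mm from the hinge line, from z 150 to z 222; this point is on its axis at z 205 and moves with the gate. At gate angle a it is, in the cage's frame (mm), at x -118 - 135 sin a, y -100 + 135 cos a.
- cage_right_gate (a joint): Angle of the gate of cage_right, rad: 0 shut, 1.57 square to the front, stop at 1.9; it swings out towards the robot, then to -y. A spring pulls it shut (3 N at the handle half-way, 5 N wide open). The detent's bump, at about 0.8, takes about 10 N at the handle; let go beyond it, the gate drops back to about 1.
- cup: Bystander, loose: red plastic cup, 72 mm across, 85 mm tall, in front of the gap between the cages. Origin: under its middle.
- screwdriver: Bystander, loose: screwdriver lying between the cages. Origin: under its middle.
- wrench: Bystander, loose: steel wrench, 200 mm, lying on the left of the bench. Origin: under its middle.
- spray: Bystander, loose: blue spray can, 60 mm across, 190 mm tall, on the left. Origin: under its middle.
- bearing: Bystander, loose: steel bearing ring, 72 mm across, 18 mm high, on the right. Origin: under its middle.
- grinder: Bystander, loose: red angle grinder lying on the right. Origin: under its middle.
There are look-alikes about, which are no part of the job. Leave any green, purple or yellow look-alike of the hub alone.

How it is judged:
On the way, in this order (a step that is already met when the one before it is completed fails the run):
1. the rear catch of the hub's cage is squeezed, the front one not yet (((horizontal distance between hub and cage_left below 0.13 m and value of joint cage_left_rear above 0.009 m and value of joint cage_left_front below 0.006 m) or (horizontal distance between hub and cage_right below 0.13 m and value of joint cage_right_rear above 0.009 m and value of joint cage_right_front below 0.006 m))), for 0.1 s.
2. then its front catch is squeezed too, the gate still shut (((horizontal distance between hub and cage_left below 0.13 m and value of joint cage_left_front above 0.009 m and value of joint cage_left_gate below 0.2 rad) or (horizontal distance between hub and cage_right below 0.13 m and value of joint cage_right_front above 0.009 m and value of joint cage_right_gate below 0.2 rad))), for 0.1 s.
3. then its gate is swung past the half-way detent (((horizontal distance between hub and cage_left below 0.13 m and value of joint cage_left_gate above 1.1 rad) or (horizontal distance between hub and cage_right below 0.13 m and value of joint cage_right_gate above 1.1 rad))), for 0.1 s.
At the end, for the whole second after the job is handed in: The gate of the cage with the hub stands open by more than 1.4 rad (80 degrees), at rest, with the fingers pressing on it with more than 1.5 N; the other gate is shut (under 0.05 rad) (((horizontal distance between hub and cage_left below 0.13 m and value of joint cage_left_gate above 1.4 rad and contact force between the fingers and cage_left_gate above 1.5 N and velocity of joint cage_left_gate between -0.1 and 0.1 rad/s and value of joint cage_right_gate below 0.05 rad) or (horizontal distance between hub and cage_right below 0.13 m and value of joint cage_right_gate above 1.4 rad and contact force between the fingers and cage_right_gate above 1.5 N and velocity of joint cage_right_gate between -0.1 and 0.1 rad/s and value of joint cage_left_gate below 0.05 rad))); the arm keeps its last pose, push and grip.
It fails at once if a catch or the gate of the other cage is moved (catch by over 5 mm, gate by over 0.1 rad) ((horizontal distance between hub and cage_left below 0.13 m and (value of joint any of cage_right_rear, cage_right_front above 0.005 m or value of joint cage_right_gate above 0.1 rad)) or (horizontal distance between hub and cage_right below 0.13 m and (value of joint any of cage_left_rear, cage_left_front above 0.005 m or value of joint cage_left_gate above 0.1 rad))).
It fails at once if a bystander is moved by more than 40 mm (distance of any of cup, screwdriver, wrench, spray, bearing, grinder from where it was at the start of the episode above 0.04 m).
It also fails if it takes over 58 s, if anything falls off the work surface, if the arm or the gripper's body presses on something with over 40 N, if the wrist force passes 120 N, or if a joint passes its speed limit or range.

ROBOT

A 6-joint arm with a two-finger parallel gripper is mounted at the origin on the work surface. World frame = base frame: x ahead of the robot, y to its left, z up, the work surface at z = 0. Lengths are in m, angles in rad, forces in N, time in s.
With the tool pointing down it reaches from about 0.225 to 0.875 m from the base axis. Payload 3.4 kg.
Tool frame: the origin (TCP) lies between the finger pads; the fingertips stand 25 mm ahead of it and the grasp point (between the pads) lies 6 mm ahead of it (manip.tips_ahead is the distance from the TCP to the fingertips, in m); z points along the fingers, x is the direction in which the jaws open and shut, and the axes are right-handed (so a half turn about z gives the same grasp; the last joint's range is limited). The gripper opens to 85 mm and grips with 20 to 120 N. Pads are 22 mm wide; open, the fingers measure 114 mm over their backs; the gripper's body (76 mm by 85 mm) begins 54 mm behind the grasp point. The pads swing forward as they close: fully open they stand 13 mm farther back than shut.
Start: joints at [-1.289, 0.276, 1.505, -0, 1.361, -0.121], TCP at [0.225, -0.529, 0.256] pointing down, gripper open.
Joint ranges: [-2.89, 2.89], [-0.75, 2.08], [0.22, 2.7], [-1.18, 4.32], [0.11, 2.71], [-2.7, 2.7]. Speed limits (rad/s): [2.57, 2.57, 3.14, 3.14, 3.14, 3.14].

INTERFACE

Orientations are given as a unit quaternion [w, x, y, z].
In Python, from rig import manip gives the robot as it stands. The module is installed in compiled form; this text tells all that it offers.
- The arm moves only by the tool send_rows, never from a script. Its argument "plan" is a list of rows, each an object with "linear": the shift along the tool's x, y, z in m, a list of three; "delta_rot": the turn, a rotation vector about the tool's x, y, z in degrees, a list of three; "fingers": the finger opening in m, from 0 to 0.0854. A call has 1 to 12 rows; each row shifts and turns the pose as measured when the row begins, along the tool's axes as they then stand; what a row does not reach is not made up. A row lasts 1/12 s, in which the tool goes at most 41.7 mm and 7.16 degrees, less where a joint would pass 70% of its speed; a pose out of reach is approached as far as the arm can. A call with a gripper value outside its range is refused whole. The fingers move at their own pace and stop on an object; "force" is the grip in N (left out, the last holds). Time passes only in rows, so rows that do not move let the fingers close. It gives the time, the measured TCP pose, the force and the opening at its end, in the units of the state.
- manip.get_state(): the state, without advancing time (a new reading comes with each control period).
- manip.get_image(name): name is "scene" or "top" or "wrist"; returns the picture (480x640x3 uint8, red, green, blue); there is no depth.
- manip.camera_info(name): a dict with "K" (3x3 intrinsics, pixels), "rvec" (rotation vector, rad) and "tvec" (3), from world to camera coordinates, as OpenCV has them. Camera axes: x right, y down, z forward; pixel columns grow to the right and rows downward; lengths in m; the calibration is good to about 2 mm. A picture is of the moment at which its call begins: read the wrist's pose just before it. camera_info takes no time and is no camera call; for the wrist camera it gives the pose at the moment of the call.
- manip.sign_off(): hands the job in, once; it reports no verdict.
Trained networks look in the newest picture that a camera, given by its name, has taken for a name from the list of things; names that differ only in an ending like _2 or _b are one class to them, and where a whole thing is asked for, a point or a joint stands for the part that bears it (a point fixed in the world has none). Each returns a list of dicts, best first, with "p" (0 to 1); they miss things now and then, are a little off and sometimes report something else, mostly with a low value. They report only what shows in the picture. A call takes as long as a camera call. They do not tell look-alikes from the thing itself.
- manip.find_in(thing, camera): "extent" ([left, top, right, bottom] in pixels, round what is visible of it).
- manip.masks_of(thing, camera): "pixels" (480x640 bool, what is visible of it) and "extent" ([left, top, right, bottom] in pixels, round what is visible of it).
The state is a dict: "clock": time; "qpos": joint angles; "qd": joint speeds; "effort": joint torques, N m; "position": TCP position; "ee_rot": TCP orientation; "contact_force": force on the tool from outside, world axes, zero at the start; "moment": the same for the moment, N m; "width": finger opening in m.
Only numpy, scipy, OpenCV 4.12 (cv2) and the standard library are available. Lean on these libraries where they do the work, as an engineer would, in place of code of your own. Each camera call takes 0.05 s, during which the arm holds its last target. There are 200 camera calls.

## Working session

There is one attempt and no reset: what is moved stays moved. The work goes in short steps, Python scripts to look and compute and a tool call to move; the robot and the scene stay as the last step left them, time stands still between calls to the robot, and variables do not carry over. Pictures are saved under pics/ and viewed, about 8 in all and at most 12, crops included, and the job is handed in when it is done.

Besides the shell and the picture viewer there is one more tool, called after "Emit:" as a command line: name --argument value ..., lists and objects as JSON in quotes. send_rows: Moves the arm, as the interface text tells. Its arguments: {"type":"object","properties":{"plan":{"type":"array","items":{"type":"object","properties":{"linear":{"type":"array","items":{"type":"number"}},"delta_rot":{"type":"array","items":{"type":"number"}},"fingers":{"type":"number"}}}},"force":{"type":"number"}},"required":["plan"]}

```bash
mkdir -p pics
cat > h.py <<'E'
import numpy as np, cv2
from rig import manip
def cam(n):
    c=manip.camera_info(n); return np.array(c["K"],float),np.array(c["rvec"],float).reshape(3,1),np.array(c["tvec"],float).reshape(3,1)
def proj(n,P):
    K,r,t=cam(n); return cv2.projectPoints(np.array(P,float).reshape(-1,3),r,t,K,None)[0].reshape(-1,2)
def back(n,uv,z):
    K,r,t=cam(n); R=cv2.Rodrigues(r)[0]; o=(-R.T@t).ravel()
    d=R.T@np.linalg.inv(K)@np.array([uv[0],uv[1],1.]); return o+d*(z-o[2])/d[2]
def save(im,f): cv2.imwrite('pics/'+f,im[:,:,::-1])
E
python3 - <<'E'
from h import *
for n in("scene","top"):
    save(manip.get_image(n),n+'1.png'); K,r,t=cam(n); print(n,K[0,0],(-cv2.Rodrigues(r)[0].T@t).ravel().round(3))
    for o in("hub","sleeve","cage_left","cage_right","cage_left_handle","cage_right_handle","cage_left_rear_mid"):
        print(o,[(round(d["p"],2),np.round(d["extent"]).tolist()) for d in manip.find_in(o,n)[:3]])
print(manip.get_state())
E
```

```text
scene 459.4163568368775 [ 1.033 -0.515  1.083]
hub [(0.91, [334.0, 183.0, 364.0, 209.0]), (0.72, [325.0, 318.0, 365.0, 360.0]), (0.71, [138.0, 388.0, 183.0, 435.0])]
sleeve [(0.68, [436.0, 228.0, 455.0, 251.0]), (0.67, [246.0, 238.0, 405.0, 398.0]), (0.29, [327.0, 318.0, 370.0, 358.0])]
cage_left [(0.77, [366.0, 152.0, 498.0, 291.0])]
cage_right [(0.94, [249.0, 241.0, 404.0, 397.0])]
cage_left_handle []
cage_right_handle [(0.61, [181.0, 313.0, 261.0, 434.0]), (0.57, [261.0, 243.0, 316.0, 317.0])]
cage_left_rear_mid [(0.91, [365.0, 154.0, 500.0, 289.0])]
top 452.4438579127523 [ 0.45  -0.078  1.246]
hub [(0.88, [497.0, 219.0, 538.0, 255.0]), (0.83, [345.0, 160.0, 377.0, 187.0]), (0.64, [227.0, 283.0, 260.0, 318.0])]
sleeve [(0.79, [212.0, 168.0, 233.0, 191.0]), (0.69, [184.0, 219.0, 216.0, 232.0])]
cage_left [(0.77, [164.0, 140.0, 269.0, 271.0])]
cage_right [(0.75, [327.0, 131.0, 422.0, 260.0])]
cage_left_handle [(0.56, [175.0, 242.0, 258.0, 256.0])]
cage_right_handle [(0.73, [344.0, 237.0, 420.0, 246.0])]
cage_left_rear_mid [(0.76, [167.0, 141.0, 267.0, 275.0]), (0.16, [333.0, 213.0, 389.0, 245.0])]
{'clock': 0.8, 'qpos': array([-1.28902824e+00,  2.75873888e-01,  1.50490254e+00, -3.46910008e-05,
        1.36070453e+00, -1.20975559e-01]), 'qd': array([ 1.78696732e-03, -1.84129814e-03,  9.97353363e-04, -7.26851832e-04,
        1.93336887e-05, -6.13278391e-04]), 'effort': array([ 4.65819521e-04, -4.16590011e+01, -2.46087903e+01, -3.03895913e-04,
        8.92296634e-05, -8.66626834e-06]), 'position': array([ 0.22537158, -0.5290174 ,  0.2563419 ]), 'ee_rot': array([ 4.91105636e-05,  8.34251338e-01, -5.51384350e-01,  3.15396513e-05]), 'contact_force': array([-0.07789477,  0.85660549,  0.29330641]), 'moment': array([-0.07246911,  0.01579807, -0.02452397]), 'width': 0.08524029253936809}
```

Run:
```python
import cv2
a=cv2.imread('pics/top1.png')[110:340,140:560]; cv2.imwrite('pics/topc.png',cv2.resize(a,(798,437),interpolation=cv2.INTER_CUBIC))
```

```text
(no output)
```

View pics/topc.png

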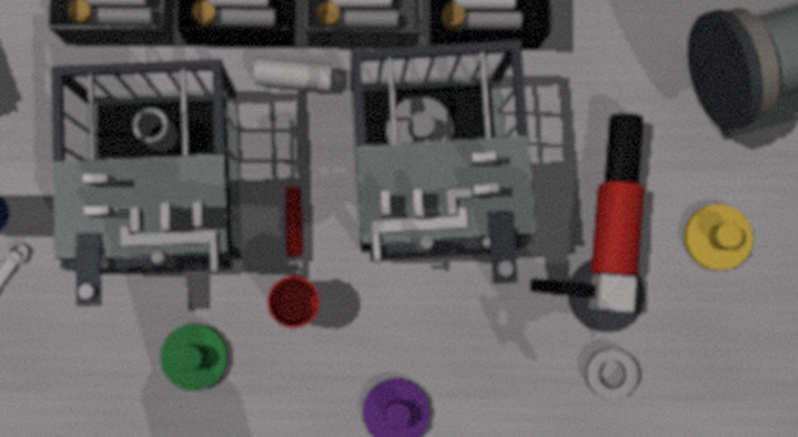

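View pics/scene1.png

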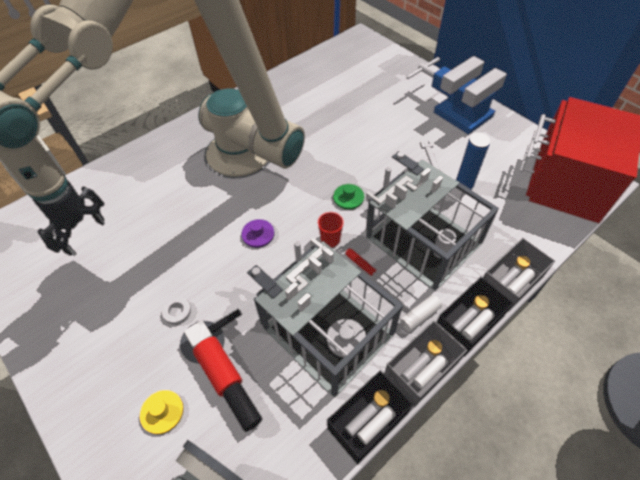

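The hub (grey disc with boss) is in the right cage, at crop (420,120); the left cage holds the sleeve at crop (150,125). In the right cage, the rear catch jaws are at crop (485,157) and (486,188), the front ones at (386,203) and (419,203), and the post is at (427,243). I'll fit the cage pose from these points.

```bash
cat >> h.py <<'E'
from scipy.optimize import least_squares
def c2w(p,P):
    P=np.array(P,float).reshape(-1,3)/1000; c,s=np.cos(p[2]),np.sin(p[2])
    return np.c_[p[0]+c*P[:,0]-s*P[:,1],p[1]+s*P[:,0]+c*P[:,1],P[:,2]]
def fit(obs,p0):
    f=lambda p:np.concatenate([(proj(n,c2w(p,P))-np.array(uv)).ravel() for n,P,uv in obs])
    r=least_squares(f,p0,loss='soft_l1'); return r.x,f(r.x).reshape(-1,2)
E
python3 - <<'E'
from h import *
P=[[15,110,160],[15,-110,160],[-15,-45,198],[-55,-45,198],[-65,80,198],[-65,40,198],[-118,35,222]]
uv=np.array([[357,150],[527,137],[485,157],[486,188],[386,203],[419,203],[427,243]])/1.9+[140,110]
p,r=fit([("top",P,uv)],[.55,-.15,0]); print(p.round(4),r.round(1).tolist())
print(proj("scene",c2w(p,P)).round().tolist())
im=manip.get_image("top").copy()
for a,b in proj("top",c2w(p,P+[[-35,-45,198],[-65,60,198],[-110,-110,160],[-110,110,160],[140,110,160],[140,-110,160]])): cv2.circle(im,(int(a*8),int(b*8)),8,(255,0,0),-1,shift=3)
a=cv2.resize(im[120:270,315:435],None,fx=4,fy=4,interpolation=cv2.INTER_CUBIC); 
im=manip.get_image("scene").copy()
for q,b in proj("scene",c2w(p,P+[[-35,-45,198],[-65,60,198],[-110,-110,160],[-110,110,160],[140,110,160],[140,-110,160]])): cv2.circle(im,(int(q*8),int(b*8)),8,(255,0,0),-1,shift=3)
b=cv2.resize(im[230:400,235:400],(300,309))
o=np.zeros((600,790,3),np.uint8);o[:a.shape[0],:480]=a;o[:309,482:782]=b;save(o,'ov.png')
E
```

```text
[ 0.6592 -0.202   0.0833] [[-0.4, -1.0], [0.6, -0.6], [-0.5, 0.1], [0.4, 0.7], [-0.1, 0.8], [-0.4, -0.4], [0.3, 0.1]]
[[360.0, 271.0], [293.0, 335.0], [303.0, 298.0], [291.0, 287.0], [327.0, 250.0], [315.0, 261.0], [296.0, 243.0]]
```

View pics/ov.png

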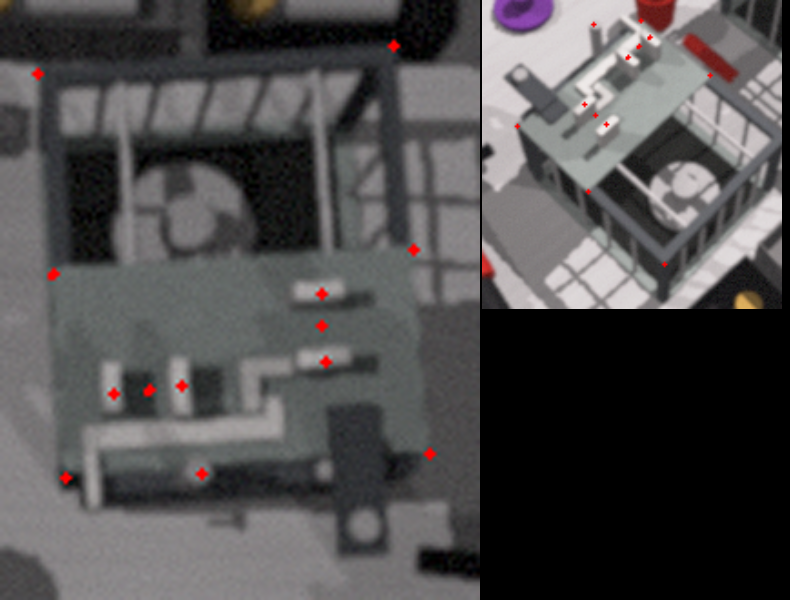

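Emit:
send_rows --plan '[{"linear": [-0.008,-0.04,-0.004],"delta_rot": [0,0,0],"fingers": 0.06},{"linear": [-0.008,-0.04,-0.004],"delta_rot": [0,0,0],"fingers": 0.06},{"linear": [-0.008,-0.04,-0.004],"delta_rot": [0,0,0],"fingers": 0.06},{"linear": [-0.008,-0.04,-0.004],"delta_rot": [0,0,0],"fingers": 0.06},{"linear": [-0.008,-0.04,-0.004],"delta_rot": [0,0,0],"fingers": 0.06},{"linear": [-0.008,-0.04,-0.004],"delta_rot": [0,0,0],"fingers": 0.06},{"linear": [-0.008,-0.04,-0.004],"delta_rot": [0,0,0],"fingers": 0.06},{"linear": [-0.008,-0.04,-0.004],"delta_rot": [0,0,0],"fingers": 0.06},{"linear": [-0.008,-0.04,-0.004],"delta_rot": [0,0,0],"fingers": 0.06},{"linear": [-0.008,-0.04,-0.004],"delta_rot": [0,0,0],"fingers": 0.06},{"linear": [-0.008,-0.04,-0.004],"delta_rot": [0,0,0],"fingers": 0.06},{"linear": [-0.008,-0.04,-0.004],"delta_rot": [0,0,0],"fingers": 0.06}]'

```text
clock: 1.9
position: [0.6332, -0.255, 0.3028]
ee_rot: [0.003, 0.83, -0.558, 0.0]
contact_force: [0.6, -0.8, -0.2]
width: 0.0598
```

Emit:
send_rows --plan '[{"linear": [0,0,0],"delta_rot": [0,0,-7.1],"fingers": 0.06},{"linear": [0,0,0],"delta_rot": [0,0,-7.1],"fingers": 0.06},{"linear": [0,0,0],"delta_rot": [0,0,-7.1],"fingers": 0.06},{"linear": [0,0,0],"delta_rot": [0,0,-7.1],"fingers": 0.06},{"linear": [0,0,0],"delta_rot": [0,0,-7.1],"fingers": 0.06},{"linear": [0,0,0],"delta_rot": [0,0,-7.1],"fingers": 0.06},{"linear": [0,0,0],"delta_rot": [0,0,-7.1],"fingers": 0.06},{"linear": [0,0,0],"delta_rot": [0,0,-7.1],"fingers": 0.06},{"linear": [0,0,0],"delta_rot": [0,0,-7.1],"fingers": 0.06},{"linear": [0,0,0],"delta_rot": [0,0,-7.1],"fingers": 0.06}]'

```text
clock: 2.73
position: [0.6441, -0.2448, 0.3]
ee_rot: [0.0, 0.999, 0.035, 0.0]
contact_force: [-0.6, -0.1, -0.1]
width: 0.06
```

```bash
cat >> h.py <<'E'
from scipy.spatial.transform import Rotation as Ro
def go(p,P,yaw):
    """shift in tool axes to bring TCP to cage point P (mm), and tool-z turn (deg) to yaw (rad, world, of tool x)"""
    s=manip.get_state(); q=s["ee_rot"]; R=Ro.from_quat([q[1],q[2],q[3],q[0]]).as_matrix()
    y=np.arctan2(R[1,0],R[0,0]); d=(yaw-y+np.pi)%(2*np.pi)-np.pi
    t=c2w(p,P)[0]; print("clock",round(s["clock"],2),"pos",s["position"].round(4),"tilt",R[:,2].round(3),"shift",(R.T@(t-s["position"])).round(4),"turn z",round(-np.degrees(d),1),"F",s["contact_force"].round(1),"w",round(s["width"],4))
E
python3 - <<'E'
from h import *
p=[.662,-.202,.078]
go(p,[-35,-43,300],p[2])
im=manip.get_image("wrist").copy(); save(im,'w1raw.png')
P=[[-15,-45,198],[-55,-45,198],[-65,80,198],[-65,40,198],[-118,35,222],[15,110,160],[15,-110,160]]
U=proj("wrist",c2w(p,P)); print(U.round().tolist())
for a,b in U: cv2.circle(im,(int(a),int(b)),3,(255,0,0),-1)
save(im,'w1.png')
E
```

```text
clock 2.73 pos [ 0.6441 -0.2448  0.3   ] tilt [ 0.    -0.001 -1.   ] shift [-0.0139  0.0018  0.    ] turn z -0.4 F [-0.6 -0.1 -0.1] w 0.06
[[330.0, 259.0], [264.0, 260.0], [231.0, 27.0], [237.0, 111.0], [117.0, 123.0], [383.0, -20.0], [368.0, 322.0]]
```

View pics/w1.png

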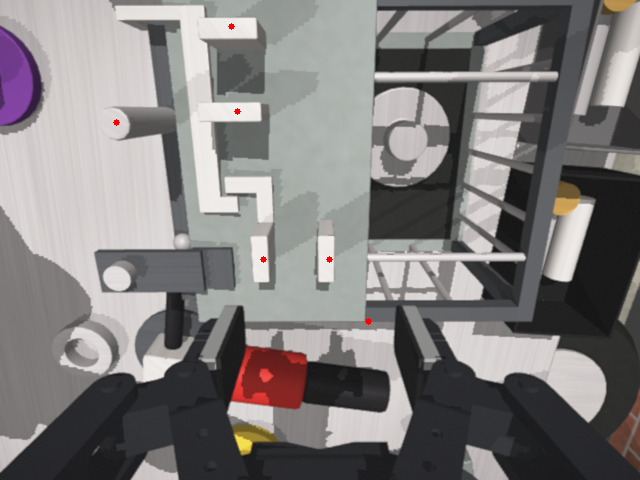

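The wrist view confirms it. The rear jaws are at (262,260) and (325,259), the front jaws at (228,28) and (230,112), and the post top at (116,123), all within about 2–3 mm of the fit. I'll refit from these.

Run:
```python
from h import *
P=[[-15,-45,198],[-55,-45,198],[-65,80,198],[-65,40,198],[-118,35,222],[15,-110,160]]
p,r=fit([("wrist",P,[[325,259],[262,260],[228,28],[230,112],[116,123],[368,321]])],[.66,-.2,.08]); print(p.round(4),r.round(1).tolist())
go(p,[-35,-44,197],p[2])
```

```text
[ 0.6606 -0.202   0.0839] [[3.2, 0.4], [-0.2, -0.1], [-0.2, -0.8], [4.1, -0.5], [-2.1, 0.9], [-0.6, 0.4]]
clock 2.78 pos [ 0.6442 -0.2448  0.3   ] tilt [ 0.    -0.001 -1.   ] shift [-0.015   0.0027  0.103 ] turn z -0.5 F [ 0.1 -0.8  0.1] w 0.0601
```

Emit:
send_rows --plan '[{"linear": [-0.015,0.0025,0],"delta_rot": [0,0,-0.5],"fingers": 0.064},{"linear": [0,0,0.03],"delta_rot": [0,0,0],"fingers": 0.064},{"linear": [0,0,0.03],"delta_rot": [0,0,0],"fingers": 0.064},{"linear": [0,0,0.015],"delta_rot": [0,0,0],"fingers": 0.064},{"linear": [0,0,0],"delta_rot": [0,0,0],"fingers": 0.064}]'

```text
clock: 3.2
position: [0.6304, -0.2493, 0.2249]
ee_rot: [0.002, 0.999, 0.036, 0.003]
contact_force: [-0.6, 0.4, -0.5]
width: 0.064
```

Run:
```python
from h import *
p=[.6606,-.202,.0835]
go(p,[-35,-44,197],p[2])
```

```text
clock 3.2 pos [ 0.6304 -0.2493  0.2249] tilt [ 0.006 -0.004 -1.   ] shift [-0.0012 -0.0008  0.0279] turn z -0.7 F [-0.6  0.4 -0.5] w 0.064
```

Emit:
send_rows --plan '[{"linear": [-0.001,-0.001,0.014],"delta_rot": [0,0,-0.7],"fingers": 0.064},{"linear": [0,0,0.014],"delta_rot": [0,0,0],"fingers": 0.064},{"linear": [0,0,0],"delta_rot": [0,0,0],"fingers": 0.045},{"linear": [0,0,0],"delta_rot": [0,0,0],"fingers": 0.036},{"linear": [0,0,0],"delta_rot": [0,0,0],"fingers": 0.022},{"linear": [0,0,0],"delta_rot": [0,0,0],"fingers": 0.022},{"linear": [0,0,0],"delta_rot": [0,0,0],"fingers": 0.022},{"linear": [0,0,0],"delta_rot": [0,0,0],"fingers": 0.022}]' --force 30

```text
clock: 3.87
position: [0.6284, -0.249, 0.1996]
ee_rot: [0.002, 0.999, 0.038, 0.001]
contact_force: [-0.5, -0.1, -4.2]
width: 0.0244
```

Emit:
send_rows --plan '[{"linear": [0,0,0],"delta_rot": [0,0,0],"fingers": 0.022},{"linear": [0,0,0],"delta_rot": [0,0,0],"fingers": 0.022},{"linear": [0,0,0],"delta_rot": [0,0,0],"fingers": 0.022},{"linear": [0,0,0],"delta_rot": [0,0,0],"fingers": 0.022}]'

```text
clock: 4.2
position: [0.6284, -0.249, 0.1996]
ee_rot: [0.002, 0.999, 0.038, 0.001]
contact_force: [-0.4, -0.1, -3.1]
width: 0.0245
```

Run:
```python
from h import *
p=[.6606,-.202,.0835]
go(p,[-35,-44,197],p[2])
```

```text
clock 4.2 pos [ 0.6284 -0.249   0.1996] tilt [ 0.002 -0.005 -1.   ] shift [ 0.001  -0.0002  0.0026] turn z -0.5 F [-0.4 -0.1 -3.1] w 0.0245
```

Emit:
send_rows --plan '[{"linear": [0,0,0],"delta_rot": [0,0,0],"fingers": 0.06},{"linear": [0,0,0],"delta_rot": [0,0,0],"fingers": 0.06},{"linear": [0,0,0],"delta_rot": [0,0,0],"fingers": 0.06},{"linear": [0,0,-0.03],"delta_rot": [0,0,0],"fingers": 0.06},{"linear": [0,0,-0.03],"delta_rot": [0,0,0],"fingers": 0.06},{"linear": [0,0,-0.02],"delta_rot": [0,0,0],"fingers": 0.06},{"linear": [-0.01,-0.035,0],"delta_rot": [0,0,0],"fingers": 0.06},{"linear": [-0.01,-0.035,0],"delta_rot": [0,0,0],"fingers": 0.06},{"linear": [-0.01,-0.034,0],"delta_rot": [0,0,0],"fingers": 0.06}]'

```text
clock: 4.95
position: [0.5976, -0.1536, 0.2875]
ee_rot: [0.008, 0.999, 0.033, 0.011]
contact_force: [0.8, 1.1, 0.6]
width: 0.0604
```

Emit:
send_rows --plan '[{"linear": [0,0,0],"delta_rot": [0,0,7],"fingers": 0.06},{"linear": [0,0,0],"delta_rot": [0,0,7],"fingers": 0.06},{"linear": [0,0,0],"delta_rot": [0,0,7],"fingers": 0.06},{"linear": [0,0,0],"delta_rot": [0,0,7],"fingers": 0.06},{"linear": [0,0,0],"delta_rot": [0,0,7],"fingers": 0.06},{"linear": [0,0,0],"delta_rot": [0,0,7],"fingers": 0.06},{"linear": [0,0,0],"delta_rot": [0,0,7],"fingers": 0.06},{"linear": [0,0,0],"delta_rot": [0,0,7],"fingers": 0.06},{"linear": [0,0,0],"delta_rot": [0,0,7],"fingers": 0.06},{"linear": [0,0,0],"delta_rot": [0,0,7],"fingers": 0.06},{"linear": [0,0,0],"delta_rot": [0,0,7],"fingers": 0.06},{"linear": [0,0,0],"delta_rot": [0,0,7],"fingers": 0.06}]'

```text
clock: 5.95
position: [0.6006, -0.1445, 0.3042]
ee_rot: [-0.011, 0.754, -0.656, 0.027]
contact_force: [-0.2, -0.0, 0.1]
width: 0.0596
```

Run:
```python
from h import *
p=[.6606,-.202,.0835]
go(p,[-65,60,197],p[2]-np.pi/2)
im=manip.get_image("wrist").copy()
P=[[-27,-45,198],[-43,-45,198],[-65,80,198],[-65,40,198],[-118,35,222]]
for a,b in proj("wrist",c2w(p,P)): cv2.circle(im,(int(a),int(b)),3,(255,0,0),-1)
save(im,'w2.png')
```

```text
clock 5.95 pos [ 0.6006 -0.1445  0.3042] tilt [ 0.055 -0.018 -0.998] shift [-0.001   0.0157  0.1065] turn z 3.1 F [-0.2 -0.   0.1] w 0.0596
```

View pics/w2.png

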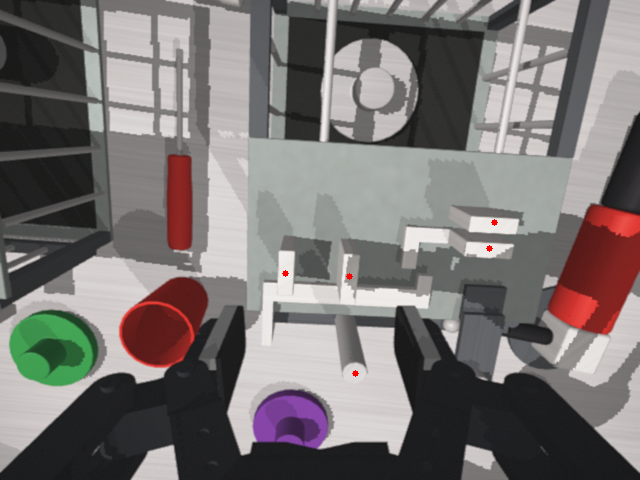

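The rear jaws are now close together at (494,222) and (489,248), so that catch is squeezed. The front jaws and post sit on the predicted points at (285,273), (349,276) and (355,373). The tool has tilted 3°, which I'll correct.

```bash
cat >> h.py <<'E'
def go2(p,P,yaw):
    go(p,P,yaw); s=manip.get_state(); q=s["ee_rot"]; R=Ro.from_quat([q[1],q[2],q[3],q[0]])
    T=Ro.from_euler('z',yaw)*Ro.from_euler('x',np.pi)
    print("rotvec deg",np.degrees((R.inv()*T).as_rotvec()).round(1),"shift after turn",(T.inv().apply(c2w(p,P)[0]-s["position"])).round(4))
E
python3 - <<'E'
from h import *
p=[.6606,-.202,.0835]
go2(p,[-65,60,197],p[2]-np.pi/2)
E
```

```text
clock 6.0 pos [ 0.6007 -0.1445  0.3045] tilt [ 0.056 -0.018 -0.998] shift [-0.001   0.0159  0.1068] turn z 2.9 F [ 0.4 -0.2 -0.3] w 0.0597
rotvec deg [-3.1 -1.4  2.9] shift after turn [0.0023 0.0101 0.1075]
```

Emit:
send_rows --plan '[{"linear": [0,0,0],"delta_rot": [-3.1,-1.4,2.9],"fingers": 0.064},{"linear": [0.002,0.01,0.02],"delta_rot": [0,0,0],"fingers": 0.064},{"linear": [0,0,0.03],"delta_rot": [0,0,0],"fingers": 0.064},{"linear": [0,0,0.02],"delta_rot": [0,0,0],"fingers": 0.064},{"linear": [0,0,0],"delta_rot": [0,0,0],"fingers": 0.064}]'

```text
clock: 6.42
position: [0.5947, -0.1484, 0.2394]
ee_rot: [-0.003, 0.739, -0.673, 0.006]
contact_force: [-0.5, 0.7, -0.8]
width: 0.0637
```

Run:
```python
from h import *
p=[.6606,-.202,.0835]
go2(p,[-65,60,197],p[2]-np.pi/2)
```

```text
clock 6.42 pos [ 0.5947 -0.1484  0.2394] tilt [ 0.013 -0.004 -1.   ] shift [-0.0014  0.0043  0.0423] turn z 0.5 F [-0.5  0.7 -0.8] w 0.0637
rotvec deg [-0.7 -0.3  0.5] shift after turn [-0.0011  0.0038  0.0424]
```

Emit:
send_rows --plan '[{"linear": [-0.001,0.004,0],"delta_rot": [-0.7,-0.3,0.5],"fingers": 0.064},{"linear": [0,0,0.022],"delta_rot": [0,0,0],"fingers": 0.064},{"linear": [0,0,0.018],"delta_rot": [0,0,0],"fingers": 0.064},{"linear": [0,0,0],"delta_rot": [0,0,0],"fingers": 0.05},{"linear": [0,0,0],"delta_rot": [0,0,0],"fingers": 0.036},{"linear": [0,0,0],"delta_rot": [0,0,0],"fingers": 0.022},{"linear": [0,0,0],"delta_rot": [0,0,0],"fingers": 0.022},{"linear": [0,0,0],"delta_rot": [0,0,0],"fingers": 0.022},{"linear": [0,0,0],"delta_rot": [0,0,0],"fingers": 0.022},{"linear": [0,0,0],"delta_rot": [0,0,0],"fingers": 0.022},{"linear": [0,0,0],"delta_rot": [0,0,0],"fingers": 0.022}]'

```text
clock: 7.33
position: [0.5933, -0.1472, 0.2077]
ee_rot: [-0.003, 0.737, -0.675, 0.003]
contact_force: [-0.1, 1.3, -6.0]
width: 0.024
```

Run:
```python
from h import *
p=[.6606,-.202,.0835]
go2(p,[-65,60,197],p[2]-np.pi/2)
```

```text
clock 7.33 pos [ 0.5933 -0.1472  0.2077] tilt [ 0.008  0.001 -1.   ] shift [0.0002 0.0026 0.0106] turn z 0.2 F [-0.1  1.3 -6. ] w 0.024
rotvec deg [-0.5  0.   0.2] shift after turn [0.0002 0.0025 0.0107]
```

Emit:
send_rows --plan '[{"linear": [0,0,0],"delta_rot": [0,0,0],"fingers": 0.06},{"linear": [0,0,0],"delta_rot": [0,0,0],"fingers": 0.06},{"linear": [0,0,0],"delta_rot": [0,0,0],"fingers": 0.06},{"linear": [0,0,-0.03],"delta_rot": [0,0,0],"fingers": 0.06},{"linear": [0,0,-0.03],"delta_rot": [0,0,0],"fingers": 0.06},{"linear": [0.012,0.026,0],"delta_rot": [-0.5,0,0],"fingers": 0.06},{"linear": [0.012,0.026,0],"delta_rot": [0,0,0],"fingers": 0.06},{"linear": [0,0,0],"delta_rot": [0,0,0],"fingers": 0.06}]'

```text
clock: 8.0
position: [0.547, -0.1794, 0.2774]
ee_rot: [-0.001, 0.739, -0.673, 0.009]
contact_force: [-0.4, -0.0, -0.3]
width: 0.0603
```

Run:
```python
from h import *
p=[.6606,-.202,.0835]
go2(p,[-118,35,212],p[2]-np.pi/2)
im=manip.get_image("wrist").copy()
P=[[-65,68,198],[-65,52,198],[-118,35,222],[-118,35,150]]
for a,b in proj("wrist",c2w(p,P)): cv2.circle(im,(int(a),int(b)),3,(255,0,0),-1)
save(im,'w3.png')
```

```text
clock 8.0 pos [ 0.547  -0.1794  0.2774] tilt [ 0.015 -0.011 -1.   ] shift [-0.0039  0.0075  0.0652] turn z 0.6 F [-0.4 -0.  -0.3] w 0.0603
rotvec deg [-0.8 -0.7  0.6] shift after turn [-0.003   0.0066  0.0654]
```

View pics/w3.png

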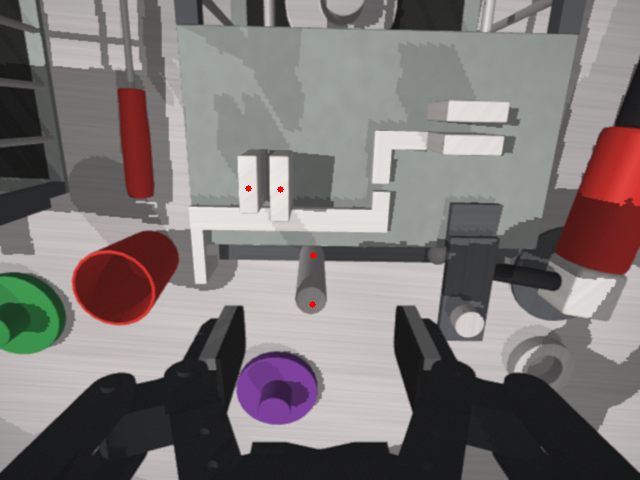

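The front jaws are together at (248,188) and (280,189), and the post top is on target at (312,302). Next I descend and grip the post.

Emit:
send_rows --plan '[{"linear": [-0.003,0.007,0],"delta_rot": [-0.8,-0.7,0.6],"fingers": 0.042},{"linear": [0,0,0.02],"delta_rot": [0,0,0],"fingers": 0.042},{"linear": [0,0,0.025],"delta_rot": [0,0,0],"fingers": 0.042},{"linear": [0,0,0.02],"delta_rot": [0,0,0],"fingers": 0.042},{"linear": [0,0,0.004],"delta_rot": [0,0,0],"fingers": 0.03},{"linear": [0,0,0],"delta_rot": [0,0,0],"fingers": 0.01},{"linear": [0,0,0],"delta_rot": [0,0,0],"fingers": 0.01},{"linear": [0,0,0],"delta_rot": [0,0,0],"fingers": 0.01},{"linear": [0,0,0],"delta_rot": [0,0,0],"fingers": 0.01}]' --force 60

```text
clock: 8.8
position: [0.5453, -0.1759, 0.2106]
ee_rot: [-0.002, 0.736, -0.677, 0.003]
contact_force: [-0.5, -0.7, -4.7]
width: 0.0146
```

Run:
```python
from h import *
p=[.6606,-.202,.0835]
go2(p,[-118,35,208],p[2]-np.pi/2)
for a in (.3,.6,.9,1.2,1.5,1.62): go(p,[-118-135*np.sin(a),-100+135*np.cos(a),210],p[2]-np.pi/2)
```

```text
clock 8.8 pos [ 0.5453 -0.1759  0.2106] tilt [ 0.008 -0.001 -1.   ] shift [0.0006 0.0053 0.0026] turn z -0.1 F [-0.5 -0.7 -4.7] w 0.0146
rotvec deg [-0.4 -0.1 -0.1] shift after turn [0.0006 0.0053 0.0026]
clock 8.8 pos [ 0.5453 -0.1759  0.2106] tilt [ 0.008 -0.001 -1.   ] shift [0.0067 0.0452 0.0003] turn z -0.1 F [-0.5 -0.7 -4.7] w 0.0146
clock 8.8 pos [ 0.5453 -0.1759  0.2106] tilt [ 0.008 -0.001 -1.   ] shift [0.0243 0.0815 0.0001] turn z -0.1 F [-0.5 -0.7 -4.7] w 0.0146
clock 8.8 pos [ 0.5453 -0.1759  0.2106] tilt [ 0.008 -0.001 -1.   ] shift [ 5.18e-02  1.11e-01 -1.00e-04] turn z -0.1 F [-0.5 -0.7 -4.7] w 0.0146
clock 8.8 pos [ 0.5453 -0.1759  0.2106] tilt [ 0.008 -0.001 -1.   ] shift [ 0.0868  0.1311 -0.0002] turn z -0.1 F [-0.5 -0.7 -4.7] w 0.0146
clock 8.8 pos [ 0.5453 -0.1759  0.2106] tilt [ 0.008 -0.001 -1.   ] shift [ 0.1262  0.1399 -0.0002] turn z -0.1 F [-0.5 -0.7 -4.7] w 0.0146
clock 8.8 pos [ 0.5453 -0.1759  0.2106] tilt [ 0.008 -0.001 -1.   ] shift [ 0.1424  0.14   -0.0002] turn z -0.1 F [-0.5 -0.7 -4.7] w 0.0146
```

Emit:
send_rows --plan '[{"linear": [0.001,0.014,0],"delta_rot": [0,0,0],"fingers": 0.01},{"linear": [0.002,0.014,0],"delta_rot": [0,0,0],"fingers": 0.01},{"linear": [0.004,0.014,0],"delta_rot": [0,0,0],"fingers": 0.01},{"linear": [0.005,0.013,0],"delta_rot": [0,0,0],"fingers": 0.01},{"linear": [0.006,0.013,0],"delta_rot": [0,0,0],"fingers": 0.01}]'

```text
clock: 9.22
position: [0.4836, -0.1948, 0.2107]
ee_rot: [-0.01, 0.737, -0.675, 0.005]
contact_force: [3.8, 1.4, -6.2]
width: 0.0147
```

```bash
cat >> h.py <<'E'
def gate(p,A):
    s=manip.get_state(); d=s["position"]-c2w(p,[-118,-100,0])[0]; c,n=np.cos(p[2]),np.sin(p[2])
    x,y=c*d[0]+n*d[1],-n*d[0]+c*d[1]; print("gate ~",np.arctan2(-x,y).round(3),"r",np.hypot(x,y).round(4))
    for a in A: go2(p,[-118-135*np.sin(a),-100+135*np.cos(a),208],p[2]-np.pi/2)
E
python3 - <<'E'
from h import *
gate([.6606,-.202,.0835],[.8,1.])
E
```

```text
gate ~ 0.442 r 0.1349
clock 9.22 pos [ 0.4836 -0.1948  0.2107] tilt [ 0.022  0.008 -1.   ] shift [0.0277 0.0393 0.0017] turn z 0.2 F [ 3.8  1.4 -6.2] w 0.0147
rotvec deg [-1.3  0.4  0.2] shift after turn [0.0279 0.0391 0.0027]
clock 9.22 pos [ 0.4836 -0.1948  0.2107] tilt [ 0.022  0.008 -1.   ] shift [0.0488 0.0561 0.0012] turn z 0.2 F [ 3.8  1.4 -6.2] w 0.0147
rotvec deg [-1.3  0.4  0.2] shift after turn [0.049  0.0559 0.0027]
```

Swinging well; force matches the spring.

Emit:
send_rows --plan '[{"linear": [0.007,0.012,0],"delta_rot": [-0.8,0.3,0],"fingers": 0.01},{"linear": [0.008,0.011,0],"delta_rot": [-0.5,0,0],"fingers": 0.01},{"linear": [0.009,0.01,0],"delta_rot": [0,0,0],"fingers": 0.01},{"linear": [0.01,0.01,0],"delta_rot": [0,0,0],"fingers": 0.01},{"linear": [0.01,0.009,0],"delta_rot": [0,0,0],"fingers": 0.01},{"linear": [0.011,0.008,0],"delta_rot": [0,0,0],"fingers": 0.01}]'

```text
clock: 9.72
position: [0.4301, -0.2465, 0.2106]
ee_rot: [-0.013, 0.737, -0.676, -0.001]
contact_force: [3.5, 4.9, -1.6]
width: 0.0143
```

Run:
```python
from h import *
gate([.6606,-.202,.0835],[1.3,1.62])
```

```text
gate ~ 0.995 r 0.1376
clock 9.72 pos [ 0.4301 -0.2465  0.2106] tilt [ 0.017  0.021 -1.   ] shift [0.0387 0.0148 0.0016] turn z 0.2 F [ 3.5  4.9 -1.6] w 0.0143
rotvec deg [-1.1  1.1  0.2] shift after turn [0.0388 0.0146 0.0026]
clock 9.72 pos [ 0.4301 -0.2465  0.2106] tilt [ 0.017  0.021 -1.   ] shift [0.0815 0.0197 0.0006] turn z 0.2 F [ 3.5  4.9 -1.6] w 0.0143
rotvec deg [-1.1  1.1  0.2] shift after turn [0.0815 0.0194 0.0026]
```

Emit:
send_rows --plan '[{"linear": [0.013,0.006,0],"delta_rot": [-0.5,0.5,0],"fingers": 0.01},{"linear": [0.013,0.005,0],"delta_rot": [-0.5,0.5,0],"fingers": 0.01},{"linear": [0.013,0.004,0],"delta_rot": [0,0,0],"fingers": 0.01},{"linear": [0.013,0.003,0],"delta_rot": [0,0,0],"fingers": 0.01},{"linear": [0.013,0.002,0],"delta_rot": [0,0,0],"fingers": 0.01},{"linear": [0.012,0.001,0],"delta_rot": [0,0,0],"fingers": 0.01}]'

```text
clock: 10.22
position: [0.4092, -0.3174, 0.2106]
ee_rot: [-0.007, 0.737, -0.676, -0.009]
contact_force: [5.7, 6.8, -4.2]
width: 0.0141
```

Run:
```python
from h import *
gate([.6606,-.202,.0835],[1.64])
```

```text
gate ~ 1.529 r 0.1423
clock 10.22 pos [ 0.4092 -0.3174  0.2106] tilt [-0.003  0.023 -1.   ] shift [ 0.0154 -0.0074  0.0022] turn z 0.2 F [ 5.7  6.8 -4.2] w 0.0141
rotvec deg [0.1 1.3 0.2] shift after turn [ 0.0153 -0.0075  0.0026]
```

Emit:
send_rows --plan '[{"linear": [0.008,-0.003,0],"delta_rot": [0,0.6,0],"fingers": 0.01},{"linear": [0.008,-0.004,0],"delta_rot": [0,0.6,0],"fingers": 0.01},{"linear": [0.002,0,0],"delta_rot": [0,0,0],"fingers": 0.01},{"linear": [0,0,0],"delta_rot": [0,0,0],"fingers": 0.01},{"linear": [0,0,0],"delta_rot": [0,0,0],"fingers": 0.01},{"linear": [0,0,0],"delta_rot": [0,0,0],"fingers": 0.01},{"linear": [0,0,0],"delta_rot": [0,0,0],"fingers": 0.01},{"linear": [0,0,0],"delta_rot": [0,0,0],"fingers": 0.01}]'

```text
clock: 10.88
position: [0.4092, -0.3236, 0.2107]
ee_rot: [-0.007, 0.737, -0.676, -0.015]
contact_force: [4.4, 3.7, -7.1]
width: 0.0145
```

Run:
```python
from h import *
p=[.6606,-.202,.0835]
gate(p,[1.62])
a=manip.get_image("top")[110:340,140:560]; save(cv2.resize(a,(798,437),interpolation=cv2.INTER_CUBIC),'fin.png')
w=manip.get_image("wrist"); save(w,'finw.png')
gate(p,[1.62])
```

```text
gate ~ 1.572 r 0.1427
clock 10.88 pos [ 0.4092 -0.3236  0.2107] tilt [-0.012  0.03  -0.999] shift [ 0.0065 -0.0079  0.0024] turn z 0.1 F [ 4.4  3.7 -7.1] w 0.0145
rotvec deg [0.6 1.8 0.1] shift after turn [ 0.0065 -0.0079  0.0027]
gate ~ 1.572 r 0.1428
clock 10.98 pos [ 0.4091 -0.3236  0.2107] tilt [-0.012  0.03  -0.999] shift [ 0.0066 -0.0079  0.0024] turn z 0.1 F [ 2.2  4.9 -6.4] w 0.0144
rotvec deg [0.6 1.8 0.1] shift after turn [ 0.0065 -0.0079  0.0027]
```

View pics/fin.png

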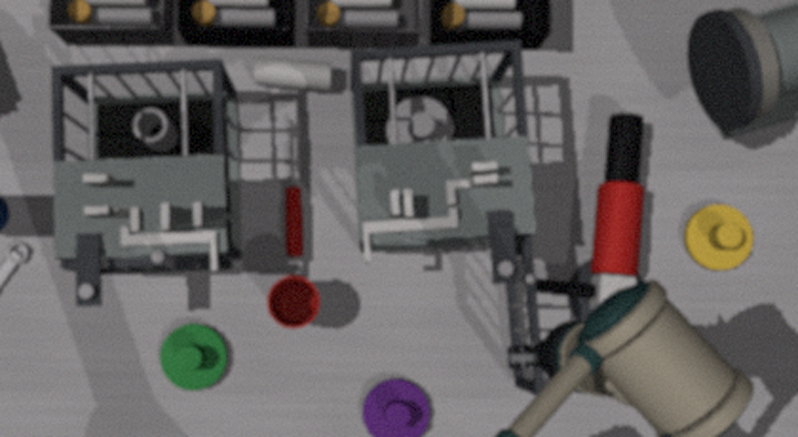

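View pics/finw.png

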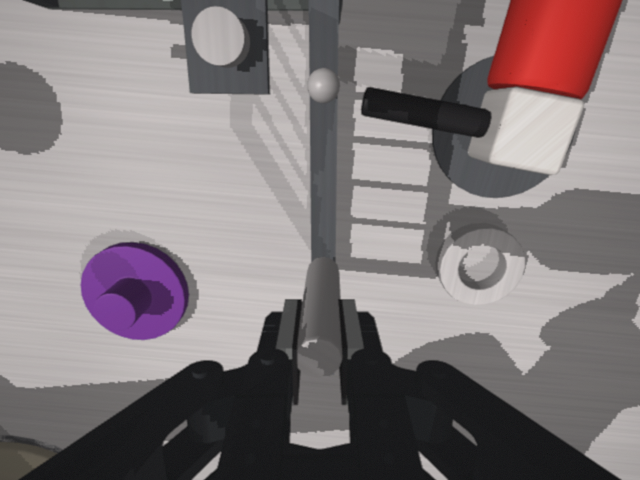

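The top view shows the right gate standing square to the front, with crop points running from (510,260) to (525,380). The cup, screwdriver, grinder, bearing and left cage are where they were. In the wrist view the post is clamped between the pads at (322,320). The readings are steady, so I'm handing in.

```bash
python3 -c "
from h import *
print(manip.sign_off())
gate([.6606,-.202,.0835],[1.62])"
```

```text
the job is handed in; nothing more can be done
None
the job is handed in; nothing more can be done
```

The hub was in the right cage, and I handed in with that cage's gate held open, gripped by its post. I squeezed the rear catch, then the front one; the jaws stopped at about 24 mm opening both times, and the pictures show both closed. I then swung the gate past the detent.

- **Gate angle:** about 1.57 rad, worked out from the gripper position. That is just square to the front, not beyond it.
- **Hold:** the grip is set to 60 N, and the outside force on the tool, about 5 N sideways, fits the gate's spring. The gripper position held steady over the last 0.1 s before handing in.
- **Surroundings:** in the last top view the left cage looks untouched. The cup, screwdriver, grinder and bearing had not visibly moved. I did not check the wrench and spray can closely, but the arm did not go near them.
- **Off-centre grip:** the post sits about 8 mm off the centre of the 22 mm wide pads, and the tool is tilted about 2°. My last correction did not re-centre it, but the post is still between the pads.
- **Time:** the clock stood at about 11 s of the 58 s allowed. No check failed. My reading after hand-in was refused, so the last numbers are from just before it.

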